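# Start the ladybird's roller test

### The arm

A 6-joint arm with a two-finger parallel gripper is mounted at the origin on the work surface. World frame = base frame: x ahead of the robot, y to its left, z up, the work surface at z = 0. Lengths are in mm, angles in rad, forces in N, time in s.
With the tool pointing down it reaches from about 350 to 975 mm from the base axis. Payload 7.1 kg.
Tool frame: the origin (TCP) lies midway between the tips of the shut fingers; the grasp point (between the pads) lies 19 mm behind it; z points along the fingers, y is the line along which they close (so a half turn about z gives the same grasp; the last joint's range is limited). The gripper opens to 88 mm and grips with 3 to 60 N. Pads are 20 mm wide; open, the fingers measure 115 mm over their backs; the gripper's body (75 mm by 178 mm) begins 61 mm behind the grasp point.
Start: joints at [1.242, 0.423, 1.63, -0, 1.089, -0.019], TCP at [190.511, 595.24, 201.875] pointing down, gripper open.
Joint ranges: [-3, 3], [-0.9, 2.11], [0.09, 2.58], [-1.31, 4.45], [0.11, 2.69], [-2.54, 2.54]. Speed limits (rad/s): [2.39, 2.39, 3.01, 3.14, 3.14, 3.14].

### API

Orientations are given as a rotation vector (axis times angle).
In Python, from workcell import ctrl gives the robot as it stands.
- The arm moves only by the shell command python3 -m pendant 'ROWS'. ROWS is a JSON object of lists of equal length, an entry for each row: "grip": the opening, from -1 (shut) to 1 (fully open); "linear": the shift along the tool's x, y, z in mm, a list of three; "angular": the turn, a rotation vector about the tool's x, y, z in rad, a list of three. In form: {"grip": [grip, ...], "linear": [[tx, ty, tz], ...], "angular": [[ax, ay, az], ...]}. A call has 1 to 12 rows; each row shifts and turns the commanded pose from where the row before left it, along the tool's axes as they then stand; what a row does not reach is not made up. A row lasts 1/12 s, in which the tool goes at most 41.7 mm and 7.16 degrees, less where a joint would pass 70% of its speed; a pose out of reach is approached as far as the arm can. A call with a gripper value outside its range is refused whole. The fingers move at their own pace and stop on an object; the grip force is fixed at half the most. Time passes only in rows, so rows that do not move let the fingers close. It gives the time, the measured TCP pose, the force, the opening and the grip force at its end, in the units of the state.
- ctrl.get_obs(): the state, without advancing time (a new reading comes with each control period).
- ctrl.get_image(name): name is "scene" or "top"; returns the picture (384x512x3 uint8, red, green, blue); there is no depth.
- ctrl.camera_params(name): a dict with "vfov" (degrees; the focal length in pixels is half the picture's height over the tangent of half this angle, whatever the lens; pixels are square), "cx", "cy" (the principal point, pixels), "R" (3x3) and "t" (3): a world point X has camera coordinates R X + t. Camera axes: x right, y down, z forward; pixel columns grow to the right and rows downward; lengths in mm; the calibration is good to about 2 mm. A picture is of the moment at which its call begins. camera_params takes no time and is no camera call.
- ctrl.close_job(): hands the job in; it is judged then, once.
The state is a dict: "t": time; "qpos": joint angles; "qvel": joint speeds; "joint_torque": joint torques, N m; "ee_pos": TCP position; "orientation": TCP orientation; "ft_force": force on the tool from outside, world axes, zero at the start; "moment": the same for the moment, N m; "width": finger opening in mm; "grasp_force": force on a finger pad.
Only numpy, scipy, OpenCV 4.12 (cv2) and the standard library are available. Lean on these libraries where they do the work, as an engineer would, in place of code of your own. Each camera call takes 0.05 s, during which the arm holds its last target. There are 200 camera calls.

### The job

Start the roller test for the repaired ladybird: press the white-dotted end of the black rocker fully down to switch the power on, then push the yellow plunger fully down so that it stays down, then press the green button all the way in for a moment and let it come back up. Leave the red stop button alone, and do not pick up, shift or knock over any of the loose toys, tools and parts on the bench.

Things in the scene. Friction and masses are not known exactly. Their poses are not given: they have to be found in the camera images.
- power_box: painted grey steel box screwed to the bench, 80 x 80 mm and 45 mm high, origin at the centre of its underside, z up; carries the black rocker on its middle. It may stand at any yaw; the rocker's long axis is the box's x axis and the white-dotted end is its +x end
- rocker_white (a point): point on top of the rocker's white-dotted end, 26 mm from the pivot, 9 mm from the plate's end; it moves with the rocker. The rocker is a flat black plate 70 x 36 x 8 mm on a level pivot 58 mm above the bench at the box's middle. Off: dotted end raised 0.2 rad (this point 67 mm above the bench); fully on: it slopes down 0.2 rad (this point 57 mm)
- rocker (a joint): angle of the rocker in rad: 0 off (dotted end raised), 0.4 fully on (dotted end down on its stop). Stiff with friction, it stays where it is left; 2 to 6 N on the dotted end moves it
- yellow_box: painted grey steel box screwed to the bench, 80 x 80 mm and 45 mm high, origin at the centre of its underside, z up; carries the yellow plunger on its middle
- yellow_plunger_top (a point): centre of the top face of the yellow plunger, a flat round cap 38 mm across; 61 mm above the bench when up, 53 mm when fully down
- yellow_plunger (a joint): how far the yellow plunger is pushed down, in m: 0 up, 0.008 fully down on its stop. No spring: friction of about 3.5 N, and it stays where it is left
- green_box: painted grey steel box screwed to the bench, 80 x 80 mm and 45 mm high, origin at the centre of its underside, z up; carries the green button on its middle
- green_button_top (a point): centre of the top face of the green button, a flat round cap 38 mm across; 61 mm above the bench when up, 55 mm when fully in
- green_button (a joint): how far the green start button is pressed, in m: 0 up, 0.006 fully in on its stop. Spring return: starts to move at 1.5 N, fully in at about 4.5 N
- red_box: painted grey steel box screwed to the bench, 80 x 80 mm and 45 mm high, origin at the centre of its underside, z up; carries the red stop button on its middle
- red_button (a joint): how far the red stop button is pressed, in m: 0 up, 0.006 fully in. Same shape and spring as the green one; to be left alone
- roller_stand: aluminium roller stand, 80 x 110 x 22 mm, fixed at the back, the ladybird stands on it; origin at the centre of its underside
- ladybird: red tin ladybird with black spots and head, 57 mm across and 27 mm high, loose on the roller stand; origin at the centre of its underside
- rocket: chrome tin rocket with red fins, standing loose, 118 mm high, 68 mm across the fins; origin at the centre of its underside, z along the rocket
- crank_a: loose aluminium crank handle, 80 mm long, 30 mm high at its peg, lying on the bench; origin at the middle of its underside
- crank_b: second loose aluminium crank handle, like the first
- nut_driver: loose steel nut driver, about 185 mm long, 24 mm thick handle, lying between the boxes and pointing roughly away from the robot; origin on its underside, near the middle
- parts_dish: loose shallow steel parts dish, 84 mm across, 22 mm high; origin at the centre of its underside
Not all that is in view belongs to the job. What is shaped like the parts_dish but orange is not meant.

How it is judged:
By the outcome, as a careful person would: the job done as asked, in the order asked, and still so for the second after the job is handed in, with the robot touching nothing.
It also fails if it takes over 45 s, if anything falls off the work surface, if the arm or the gripper's body presses on something with over 40 N, if the wrist force passes 120 N, or if a joint passes its speed limit or range.

## Working session

There is one attempt and no reset: what is moved stays moved. The work goes in short steps, Python scripts to look and compute and a shell command to move; the robot and the scene stay as the last step left them, time stands still between calls to the robot, and variables do not carry over. Pictures are saved under pics/ and viewed, at most 10 in all, crops included, and the job is handed in when it is done.

```bash
mkdir -p pics; python3 - <<'E'
from workcell import ctrl
import cv2
for n in("scene","top"):
    im=ctrl.get_image(n); cv2.imwrite(f"pics/{n}0.png",im[:,:,::-1]); p=ctrl.camera_params(n); print(n,p)
o=ctrl.get_obs();print(o)
E
```

```text
scene {'vfov': 46.29933189856781, 'cx': 264.49602850906916, 'cy': 187.76871820372568, 'R': array([[ 0.67987502,  0.73332486, -0.00214739],
       [ 0.57838153, -0.53802066, -0.61319539],
       [-0.45082676,  0.41565421, -0.78992836]]), 't': array([-367.69690717, -262.7749196 , 1417.32549979])}
top {'vfov': 57.8616710693228, 'cx': 257.24074722539103, 'cy': 189.04314351526205, 'R': array([[-8.41697949e-04, -9.99794239e-01, -2.02674952e-02],
       [-9.94787041e-01,  2.90383172e-03, -1.01932873e-01],
       [ 1.01970752e-01,  2.00760449e-02, -9.94584797e-01]]), 't': array([  36.09131981,  546.44061465, 1029.71174151])}
{'t': 0.1, 'qpos': array([ 1.24199048e+00,  4.23774945e-01,  1.63061217e+00, -1.30041005e-06,
        1.08861038e+00, -1.90046272e-02]), 'qvel': array([ 0.00092378, -0.00126467, -0.00160095,  0.00101498, -0.00123017,
       -0.00109156]), 'joint_torque': array([-7.42397278e-04, -5.45613885e+01, -2.74325806e+01,  6.44512614e-02,
        1.88557827e-02, -5.80627147e-05]), 'ee_pos': array([190.34783531, 594.74290196, 201.17343789]), 'orientation': array([-4.84652498e-01, -3.10373831e+00,  2.17357705e-03]), 'ft_force': array([ 0.02297669, -0.28730749, -0.13167625]), 'moment': array([-0.01432895, -0.02323732,  0.02795821]), 'grasp_force': 0.0, 'width': 87.8481810222128}
```

View pics/top0.png

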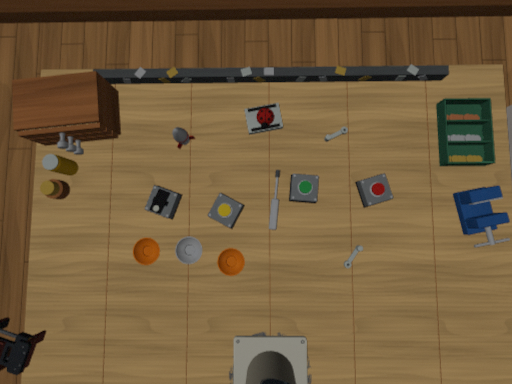

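View pics/scene0.png

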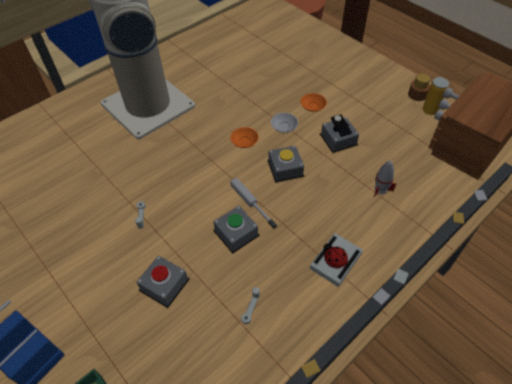

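The top view shows the power box at about (163,202) with its white dot near (156,209), yellow at (225,210), green at (305,187) and red at (377,189). The nut driver lies at x≈275. In the scene view, yellow is at (287,155), green at (235,220) and the white dot near (338,118). The gripper is clear of everything, at lower left in the top view.

```bash
cat > h.py <<'E'
import numpy as np,cv2
from workcell import ctrl
P={n:ctrl.camera_params(n) for n in("scene","top")}
def ray(n,u,v):
    p=P[n]; f=192/np.tan(np.radians(p["vfov"]/2)); R=np.array(p["R"])
    return -R.T@p["t"], R.T@np.array([(u-p["cx"])/f,(v-p["cy"])/f,1])
def plane(n,u,v,z):
    c,d=ray(n,u,v); return c+d*(z-c[2])/d[2]
def tri(a,b):
    (c1,d1),(c2,d2)=ray("top",*a),ray("scene",*b)
    s=np.linalg.lstsq(np.c_[d1,-d2],c2-c1,rcond=None)[0]
    p,q=c1+s[0]*d1,c2+s[1]*d2; return (p+q)/2,np.linalg.norm(p-q)
def blob(im,mask,u,v,r=14):
    m=np.zeros(mask.shape,bool); m[v-r:v+r+1,u-r:u+r+1]=1
    ys,xs=np.nonzero(mask&m); return xs.mean(),ys.mean(),len(xs)
E
python3 - <<'E'
from h import *
I={n:cv2.imread(f"pics/{n}0.png") for n in P}
def masks(im):
    h,s,v=[c.astype(int) for c in cv2.split(cv2.cvtColor(im,cv2.COLOR_BGR2HSV))]
    return dict(yellow=(h>20)&(h<35)&(s>150)&(v>120),green=(h>50)&(h<90)&(s>110),red=((h<8)|(h>172))&(s>150),white=(s<40)&(v>170))
M={n:masks(I[n]) for n in I}
seeds=dict(yellow=((225,210),(287,155)),green=((305,187),(235,220)),red=((377,189),(160,273)),white=((156,209),(338,118)))
for k,(a,b) in seeds.items():
    A=blob(I["top"],M["top"][k],*a,r=10);B=blob(I["scene"],M["scene"][k],*b,r=14 if k!="white" else 8)
    z=67 if k=="white" else 61
    print(k,np.round(A,1),np.round(B,1),tri(A[:2],B[:2]),"top",plane("top",*A[:2],z).round(1),"scene",plane("scene",*B[:2],z).round(1))
a=cv2.resize(I["top"][175:235,135:255],None,fx=6,fy=6,interpolation=cv2.INTER_CUBIC)
b=cv2.resize(I["scene"][95:155,305:375],None,fx=3,fy=3,interpolation=cv2.INTER_CUBIC)
out=np.zeros((560,720,3),np.uint8);out[:360]=a;out[370:550,:210]=b
cv2.imwrite("pics/c1.png",out)
E
```

```text
yellow [223.9 209.7 109. ] [285.9 154.1  93. ] (array([482.56799375, 132.89051597,  57.8366041 ]), np.float64(0.13460890887779794)) top [482.5 132.6  61. ] scene [484.5 130.7  61. ]
green [304.8 186.5 112. ] [234.7 220.  149. ] (array([ 550.46185603, -106.34352755,   57.50773392]), np.float64(0.3751082876636356)) top [ 550.2 -105.8   61. ] scene [ 552.2 -107.9   61. ]
red [377.7 188.5 116. ] [159.4 272.8 188. ] (array([ 544.0030148 , -319.64228849,   58.25187809]), np.float64(0.013228819304740588)) top [ 543.7 -318.7   61. ] scene [ 545.5 -320.1   61. ]
 ** On entry to DLASCL parameter number  4 had an illegal value
 ** On entry to DLASCL parameter number  4 had an illegal value
 ** On entry to DLASCL parameter number  4 had an illegal value
 ** On entry to DLASCL parameter number  4 had an illegal value
 ** On entry to DLASCL parameter number  5 had an illegal value
 ** On entry to DLASCL parameter number  4 had an illegal valueh.py:15: RuntimeWarning: Mean of empty slice.
  ys,xs=np.nonzero(mask&m); return xs.mean(),ys.mean(),len(xs)
  ret = ret.dtype.type(ret / rcount)
Traceback (most recent call last):
  File "h.py", line 11, in tri
    s=np.linalg.lstsq(np.c_[d1,-d2],c2-c1,rcond=None)[0]
      ~~~~~~~~~~~~~~~^^^^^^^^^^^^^^^^^^^^^^^^^^^^^^^^
numpy.linalg.LinAlgError: SVD did not converge in Linear Least Squares
```

```bash
python3 - <<'E'
from h import *
I={n:cv2.imread(f"pics/{n}0.png") for n in P}
for n,(u,v),r in (("top",(156,209),6),("scene",(338,118),7)):
    g=cv2.cvtColor(I[n],cv2.COLOR_BGR2GRAY)[v-r:v+r+1,u-r:u+r+1]; print(n,u-r,v-r);print(g)
a=cv2.resize(I["top"][175:235,135:255],None,fx=6,fy=6,interpolation=cv2.INTER_CUBIC)
b=cv2.resize(I["scene"][95:155,305:375],None,fx=3,fy=3,interpolation=cv2.INTER_CUBIC)
out=np.zeros((560,720,3),np.uint8);out[:360]=a;out[370:550,:210]=b
cv2.imwrite("pics/c1.png",out)
E
```

```text
top 150 203
[[ 86  76  24  14  13  11  19  18  17  16  16  18  17]
 [ 85  64  18  17   6  21  31  15  17  15  14  18  11]
 [ 79  33  17  32  70  99 101  90  50  17  16  16  16]
 [ 62  17  22  66 117 134 134 129  97  18  14  18   9]
 [ 36  16  44 101 134 133 134 134 120  38  17  15  16]
 [ 24  16  58 115 133 134 134 134 122  46  17  17  28]
 [ 15  15  54 109 135 134 135 130 105  33  16  18  43]
 [ 55  43  36  76 113 123 121 105  62  17  12  31  62]
 [ 82  69  58  49  65  85  78  52  13  17  15  43  78]
 [103 101  98  86  74  64  41  22  12  16  32  61  86]
 [121 122 120 112 102  89  65  60  55  45  49  78  85]
 [123 121 123 121 118 107  98 100  84  70  72  85  85]
 [122 121 121 122 121 121 122 119 106 105 105  94  87]]
scene 331 111
[[114 115 118 117 117 117 117 113 113 114 114 116 118 117 120]
 [117 119 117 119 119 116 112 114 114 117 112 119 120 119 122]
 [118 118 117 114 117 112 112 109 109 109 107 115 121 125 121]
 [117 116 115 110 111 112 111 101  88  77  81 108 121 122 124]
 [113 111 104  94 100 111 114 102  82  54  53  89 114 122 120]
 [ 91  81  74  81 111 126 125 124 108  83  46  64  98 115 119]
 [ 61  44  41  73 119 135 134 132 131 109  60  43  77 103 109]
 [ 47  21  21  65 115 136 136 136 131 116  59  28  52  76  92]
 [ 56  18  16  48  92 119 125 128 120  95  47  17  27  50  76]
 [ 67  30  16  27  57  82  93  95  86  62  27  18  15  32  58]
 [ 71  39  15  17  26  38  45  50  46  27  17  14  10  18  44]
 [ 75  49  24  15  17  16  22  19  14  15  17   4  18  14  25]
 [ 78  63  37  20  13  17  17  15  18  12   8  12  12  17  17]
 [ 77  72  51  27  14  19   4  19  18  14  13  16  18  17   6]
 [ 77  77  62  34  17  11  12  14  10  13   9  13  15   7  20]]
```

View pics/c1.png

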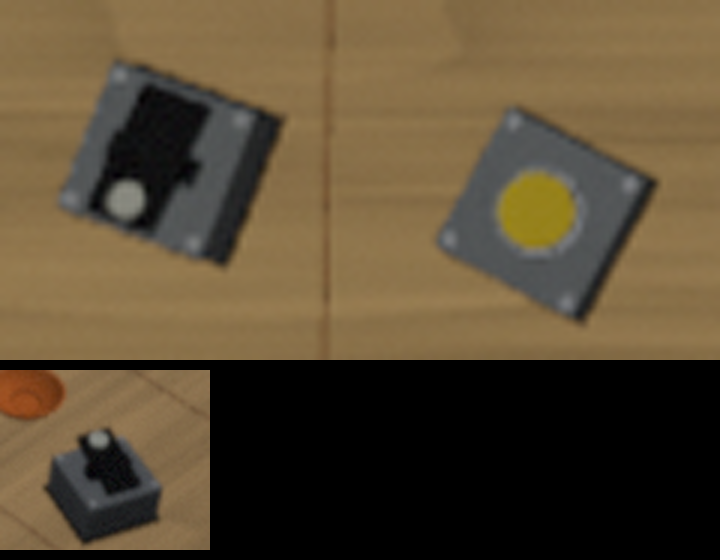

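The crop shows the rocker's white dot at the front-left end of the power box, at top pixel (155.5,207.7) and scene pixel about (337,117.6). The box is yawed.

```bash
cat >> h.py <<'E'
from scipy.spatial.transform import Rotation as Ro
def delta(target):
    o=ctrl.get_obs(); R=Ro.from_rotvec(o["orientation"]).as_matrix()
    return R.T@(np.array(target)-o["ee_pos"]),R
E
python3 - <<'E'
from h import *
D,e=tri((155.5,207.7),(337,117.6)); print("dot",D,e,plane("top",155.5,207.7,67),plane("scene",337,117.6,67))
# box-top corners from the 4 screws in crop (6x, offset 135,175)
S=[(120,74),(243,118),(195,243),(70,199)]
C=np.array([plane("top",135+u/6-.4,175+v/6-.4,45) for u,v in S]); c=C.mean(0); print("box",c, C.round())
ax=plane("top",155.5,207.7,67)[:2]-c[:2]; print("axis",ax,np.linalg.norm(ax))
u=ax/np.linalg.norm(ax); T=c[:2]+31*u; print("target",T)
e1=(C[3]-C[0])[:2]; print("edge dir",e1/np.linalg.norm(e1),"axis dir",u)
d,R=delta([*T,110]); print(d,R.round(3))
for nm,a,b in(("toYellow",T,(483.3,132)),("toGreen",(483.3,132),(551,-106.5))): print(nm,R.T@np.array([b[0]-a[0],b[1]-a[1],0]))
E
```

```text
dot [487.95103986 332.4725486   67.05966079] 1.2781548398081148 [488.36384364 333.0120984   67.        ] [487.61613351 331.90876034  67.        ]
box [509.59352439 324.62925116  45.        ] [[552. 345.  45.]
 [530. 282.  45.]
 [467. 304.  45.]
 [489. 368.  45.]]
axis [-21.22968075   8.38284724] 22.82479950882764
target [480.75996977 336.01459823]
edge dir [-0.93752423  0.34791999] axis dir [-0.93011467  0.36726926]
[-355.4673892  -157.74558537   91.38601795] [[-0.952  0.305 -0.   ]
 [ 0.305  0.952 -0.001]
 [ 0.    -0.001 -1.   ]]
toYellow [ -64.616789   -193.52779032    0.27018008]
toGreen [-137.18829918 -206.50624313    0.28655583]
```

```bash
python3 -m pendant '{"grip":[-1,-1,-1,-1,-1,-1,-1,-1,-1,-1,-1,-1],"linear":[[-20,-9,0],[-30,-13.5,0],[-30,-13.5,0],[-30,-13.5,0],[-30,-13.5,0],[-30,-13.5,0],[-30,-13.5,0],[-30,-13.5,0],[-30,-13.5,0],[-30,-13,0],[-30,-13,0],[-20,-8,0]],"angular":[[0,0,0],[0,0,0],[0,0,0],[0,0,0],[0,0,0],[0,0,0],[0,0,0],[0,0,0],[0,0,0],[0,0,0],[0,0,0],[0,0,0]]}'
python3 - <<'E'
from h import *
print(delta([481,336,70])[0])
E
```

```text
t: 1.1
ee_pos: [469.9, 345.6, 201.6]
orientation: [0.487, 3.104, -0.001]
ft_force: [-0.2, 0.1, -0.6]
width: 11.0
grasp_force: 0.0
[-13.47360268  -5.65406877 131.61833403]
```

```bash
python3 -m pendant '{"grip":[-1,-1,-1,-1,-1,-1,-1,-1],"linear":[[-7,-3,0],[-7,-3,10],[0,0,25],[0,0,25],[0,0,25],[0,0,25],[0,0,10],[0,0,0]],"angular":[[0,0,0],[0,0,0],[0,0,0],[0,0,0],[0,0,0],[0,0,0],[0,0,0],[0,0,0]]}'
python3 - <<'E'
from h import *
print(delta([481,336,70])[0])
E
```

```text
t: 1.77
ee_pos: [477.2, 337.1, 78.8]
orientation: [-0.482, -3.1, 0.006]
ft_force: [-0.2, 1.0, 0.3]
width: 0.7
grasp_force: 0.0
[-4.0059337   0.16378461  8.78191428]
```

```bash
python3 -m pendant '{"grip":[-1,-1,-1],"linear":[[-4,0,0],[0,0,0],[0,0,0]],"angular":[[0,0,0],[0,0,0],[0,0,0]]}'
python3 - <<'E'
from h import *
print(delta([481,336,70])[0])
E
```

```text
t: 2.02
ee_pos: [484.7, 337.4, 83.4]
orientation: [0.484, 3.102, 0.003]
ft_force: [-0.1, -0.6, 0.8]
width: 0.3
grasp_force: 0.0
[ 3.15455065 -2.46840302 13.3945277 ]
```

```bash
for i in 1 2 3; do python3 -m pendant '{"grip":[-1,-1,-1],"linear":[[0,0,0],[0,0,0],[0,0,0]],"angular":[[0,0,0],[0,0,0],[0,0,0]]}' | grep ee_pos; done
python3 - <<'E'
from h import *
print(delta([481,336,70])[0])
E
```

```text
ee_pos: [483.9, 336.7, 82.6]
ee_pos: [483.6, 336.6, 82.0]
ee_pos: [483.6, 336.5, 81.8]
[ 2.29304539 -1.305231   11.81661911]
```

```bash
python3 -m pendant '{"grip":[-1,-1,-1,-1,-1,-1,-1,-1,-1,-1],"linear":[[2.3,-1.3,2],[0,0,3],[0,0,3],[0,0,3],[0,0,3],[0,0,3],[0,0,3],[0,0,0],[0,0,0],[0,0,0]],"angular":[[0,0,0],[0,0,0],[0,0,0],[0,0,0],[0,0,0],[0,0,0],[0,0,0],[0,0,0],[0,0,0],[0,0,0]]}'
python3 -m pendant '{"grip":[-1,-1,-1,-1,-1,-1],"linear":[[0,0,1.5],[0,0,1.5],[0,0,1],[0,0,0],[0,0,0],[0,0,0]],"angular":[[0,0,0],[0,0,0],[0,0,0],[0,0,0],[0,0,0],[0,0,0]]}'
```

```text
t: 3.6
ee_pos: [481.1, 336.1, 61.9]
orientation: [0.485, 3.104, 0.0]
ft_force: [0.3, 0.4, 0.6]
width: 0.6
grasp_force: 0.0
t: 4.1
ee_pos: [481.0, 336.0, 57.9]
orientation: [0.485, 3.104, 0.0]
ft_force: [-0.1, -0.1, -0.4]
width: 0.4
grasp_force: 0.0
```

```bash
for i in 1 2; do python3 -m pendant '{"grip":[-1,-1,-1],"linear":[[0,0,1],[0,0,1],[0,0,0]],"angular":[[0,0,0],[0,0,0],[0,0,0]]}' | grep -E "ee_pos|ft_f"; done
python3 - <<'E'
from h import *
out=np.zeros((500,800,3),np.uint8)
for i,(n,(u,v)) in enumerate((("top",(163,200)),("scene",(340,130)))):
    im=ctrl.get_image(n)[:,:,::-1]; out[:400,400*i:400*i+400]=cv2.resize(im[v-33:v+34,u-33:u+34],(400,400),interpolation=cv2.INTER_CUBIC)
cv2.imwrite("pics/c2.png",out[:400])
E
```

```text
ee_pos: [480.9, 336.0, 55.7]
ft_force: [-0.5, -0.0, -1.3]
ee_pos: [480.9, 335.9, 53.6]
ft_force: [-0.3, 0.0, 0.7]
```

View pics/c2.png

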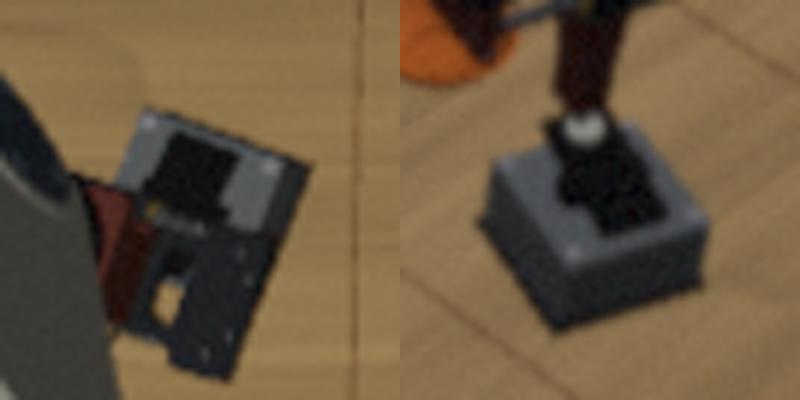

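The scene view shows the finger tips behind the white dot, past the rocker's end. There was no contact force at z 53.6, so my target was too far out. I'll raise, re-measure the dot, and shift inwards.

```bash
python3 -m pendant '{"grip":[-1,-1,-1,-1,-1,-1,-1,-1],"linear":[[0,0,-5],[0,0,-10],[0,0,-10],[0,0,-5],[0,0,0],[0,0,0],[0,0,0],[0,0,0]],"angular":[[0,0,0],[0,0,0],[0,0,0],[0,0,0],[0,0,0],[0,0,0],[0,0,0],[0,0,0]]}'
python3 - <<'E'
from h import *
im=ctrl.get_image("scene")[:,:,::-1]
g=cv2.cvtColor(im,cv2.COLOR_BGR2GRAY); print(g[111:126,331:346])
g0=cv2.cvtColor(cv2.imread("pics/scene0.png"),cv2.COLOR_BGR2GRAY)
for q in(g0,g):
    w=np.clip(q[113:124,333:343].astype(float)-70,0,None);w[:3]*=1; ys,xs=np.mgrid[113:124,333:343]; print((w*xs).sum()/w.sum(),(w*ys).sum()/w.sum())
o=ctrl.get_obs(); p=P["scene"]; f=192/np.tan(np.radians(p["vfov"]/2))
for X in(o["ee_pos"],[488,332.5,67],[481,336,53.6]):
    c=p["R"]@np.array(X)+p["t"]; print(X,f*c[:2]/c[2]+[p["cx"],p["cy"]])
cv2.imwrite("pics/c3.png",cv2.resize(im[80:160,290:390],(800,600)[:2] and (750,600),interpolation=cv2.INTER_CUBIC))
E
```

```text
t: 5.37
ee_pos: [480.8, 335.9, 83.6]
orientation: [-0.485, -3.104, 0.0]
ft_force: [-0.4, -0.3, -0.2]
width: 0.8
grasp_force: 0.0
[[118 118 118 120 122 119 119 114 117 116 115 118 121 124 123]
 [120 122 121 121 117 117 117 117 118 117 115 121 122 125 125]
 [120 120 121 117 117 117 115 112 112 109 109 122 126 125 123]
 [119 120 118 113 111 114 114 102  89  79  83 114 124 127 127]
 [114 110 105  99 104 115 117 104  83  54  53  93 117 123 125]
 [ 93  84  76  81 115 129 130 128 111  82  46  63 103 120 120]
 [ 63  46  42  77 123 135 139 137 132 112  63  41  79 106 113]
 [ 48  21  25  68 120 137 139 140 137 117  66  27  51  80  96]
 [ 58  23  18  49  96 123 132 131 125  97  51  18  23  55  76]
 [ 70  32  17  30  58  84  93  97  88  60  32  18  17  37  60]
 [ 77  38  12  20  27  43  48  53  46  27  13   7  14  25  45]
 [ 74  50  27  18  18  16  17  22  22   8  11   8  14  17  29]
 [ 77  67  42  17  16   4  17  18  15  13  12  14  10  14  18]
 [ 81  74  50  20  14  11  17  11  11  14  15  18   8  11  16]
 [ 82  78  63  33  15  16  18  17   6  19  14  15  20  17  14]]
337.1571994715984 115.99867899603699
337.16345759934455 115.99918066366243
[480.74157549 335.8330466   83.51503478] [336.82768184 111.42780606]
[488, 332.5, 67] [337.23906404 117.57033861]
[481, 336, 53.6] [335.63865302 119.18294807]
```

View pics/c3.png

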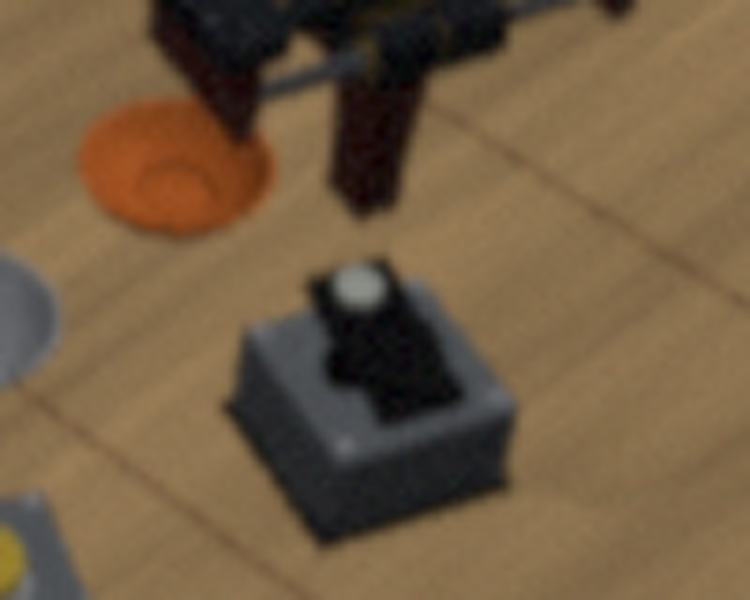

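The dot is unmoved at (337,117.6). The finger tip's lowest corner is at about (338.3,108.7), some 5 px above where the TCP projects (336.8,111.4). So the tip is either higher or further back than reported, and I'll check it in the top view too.

```bash
python3 - <<'E'
from h import *
o=ctrl.get_obs(); Rt=Ro.from_rotvec(o["orientation"]).as_matrix()
out=[]
for n,(u,v) in(("top",(160,210)),("scene",(330,100))):
    im=np.ascontiguousarray(ctrl.get_image(n)[:,:,::-1]); r=45
    c=cv2.resize(im[v-r:v+r,u-r:u+r],(400,400),interpolation=cv2.INTER_CUBIC); p=P[n]; f=192/np.tan(np.radians(p["vfov"]/2)); k=400/(2*r)
    def pr(X):
        q=p["R"]@X+p["t"]; w=f*q[:2]/q[2]+[p["cx"],p["cy"]]; return tuple(np.int32((w-[u-r,v-r]+.5)*k))
    for z,col in((0,(0,255,0)),(-20,(255,255,0)),(-80,(255,0,255))):
        X=o["ee_pos"]+Rt@np.array([0,0,z]); cv2.circle(c,pr(X),3,col,-1)
    for L in([10,0,0],[-10,0,0],[0,40,-80],[0,-40,-80]): cv2.circle(c,pr(o["ee_pos"]+Rt@np.array(L)),2,(0,255,255) ,-1)
    out.append(c)
cv2.imwrite("pics/c4.png",np.hstack(out)); print(o["qpos"],o["width"])
E
```

```text
[ 5.89492637e-01  5.25468675e-01  1.78984998e+00 -4.54945515e-05
  8.27002432e-01 -6.71500252e-01] 0.34185300664011825
```

View pics/c4.png

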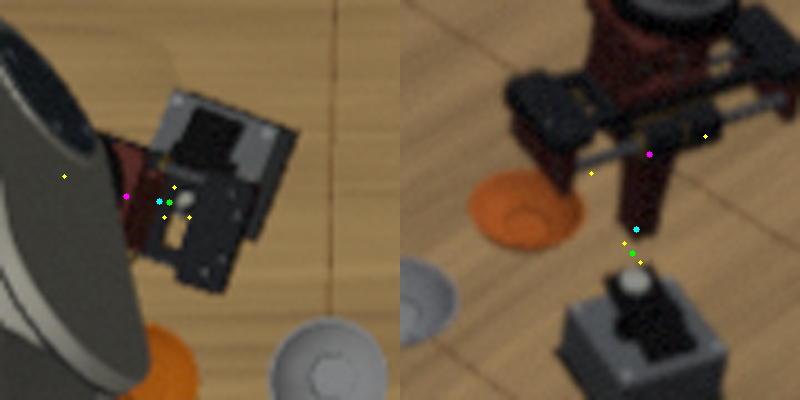

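The overlay in c4 shows that the visible finger tip sits about 18–20 mm behind the reported TCP, while laterally it agrees. So the rocker was never reached, and I'll continue down watching the force.

```bash
python3 -m pendant '{"grip":[-1,-1,-1,-1,-1,-1,-1,-1],"linear":[[-2,0,4],[0,0,7],[0,0,7],[0,0,7],[0,0,5],[0,0,2],[0,0,0],[0,0,0]],"angular":[[0,0,0],[0,0,0],[0,0,0],[0,0,0],[0,0,0],[0,0,0],[0,0,0],[0,0,0]]}' | grep -E "ee_pos|ft_f"
for i in 1 2 3 ; do python3 -m pendant '{"grip":[-1,-1,-1],"linear":[[0,0,0.7],[0,0,0.7],[0,0,0.6]],"angular":[[0,0,0],[0,0,0],[0,0,0]]}' | grep -E "ee_pos|ft_f"; done
```

```text
ee_pos: [482.9, 335.4, 51.7]
ft_force: [0.4, -0.3, -0.3]
ee_pos: [483.1, 335.5, 50.1]
ft_force: [-0.2, 0.3, -0.5]
ee_pos: [483.0, 335.5, 47.9]
ft_force: [0.2, -0.3, 1.7]
ee_pos: [482.7, 335.5, 45.9]
ft_force: [-1.3, 1.2, 1.2]
```

```bash
for i in 1 2 3 ; do python3 -m pendant '{"grip":[-1,-1,-1],"linear":[[0,0,0.7],[0,0,0.7],[0,0,0.6]],"angular":[[0,0,0],[0,0,0],[0,0,0]]}' | grep -E "ee_pos|ft_f"; done
```

```text
ee_pos: [482.8, 335.4, 43.8]
ft_force: [-1.0, 0.2, 2.0]
ee_pos: [482.9, 335.4, 41.8]
ft_force: [-0.9, 1.1, 2.6]
ee_pos: [482.8, 335.5, 39.9]
ft_force: [-2.7, 1.4, 3.6]
```

```bash
for i in 1 2 3 4; do python3 -m pendant '{"grip":[-1,-1],"linear":[[0,0,0.5],[0,0,0.5]],"angular":[[0,0,0],[0,0,0]]}' | grep -E "ee_pos|ft_f"; done
```

```text
ee_pos: [482.8, 335.5, 38.9]
ft_force: [-3.4, 0.3, 3.7]
ee_pos: [482.8, 335.5, 37.8]
ft_force: [-3.6, 1.2, 3.4]
ee_pos: [482.8, 335.5, 37.3]
ft_force: [-6.2, -0.3, 13.2]
ee_pos: [482.9, 335.6, 37.0]
ft_force: [-8.0, -1.5, 20.6]
```

The force rises sharply from about 4 to 20 N at z≈37, so the stop is reached. I'll lift and check the dot's height.

```bash
python3 -m pendant '{"grip":[-1,-1,-1,-1,-1,-1,-1,-1],"linear":[[0,0,-3],[0,0,-10],[0,0,-15],[0,0,-20],[0,0,-20],[0,0,-10],[0,0,0],[0,0,0]],"angular":[[0,0,0],[0,0,0],[0,0,0],[0,0,0],[0,0,0],[0,0,0],[0,0,0],[0,0,0]]}'
python3 - <<'E'
from h import *
im=ctrl.get_image("scene")[:,:,::-1]
g=cv2.cvtColor(im,cv2.COLOR_BGR2GRAY); print(g[111:128,330:346])
p=P["scene"]; f=192/np.tan(np.radians(p["vfov"]/2)); u=np.array([-.93,.36])
piv=np.array([488,332.5])-25.5*u
for a in(.2,0,-.1,-.2):
    X=np.array([*(piv+u*(26*np.cos(a)-0)),58+26*np.sin(a)+4]); c=p["R"]@X+p["t"]; print(a,X,f*c[:2]/c[2]+[p["cx"],p["cy"]])
cv2.imwrite("pics/c5.png",cv2.resize(im[90:160,300:380],(640,560),interpolation=cv2.INTER_CUBIC))
print(delta([483.3,132,80])[0])
E
```

```text
t: 9.02
ee_pos: [483.3, 335.5, 114.2]
orientation: [0.485, 3.103, 0.001]
ft_force: [0.2, -0.9, -0.3]
width: 0.7
grasp_force: 0.0
[[115 115 117 119 120 120 119 118 118 115 117 116 117 118 120 120]
 [116 118 118 120 120 118 120 117 113 116 120 119 120 123 123 123]
 [122 118 119 120 118 115 117 115 118 118 123 123 123 123 125 124]
 [120 121 118 120 118 118 117 120 122 123 124 122 123 126 127 125]
 [120 118 118 116 116 120 123 123 121 122 126 126 124 125 123 124]
 [118 116 118 117 119 123 124 121 118 117 117 118 121 121 122 121]
 [119 119 121 121 121 123 120 109  99  89  83  92 102 106 113 115]
 [118 115 115 112 111 120 119 108  98  77  54  55  69  83  96  97]
 [111  95  89  90 108 126 126 123 120 103  61  33  41  63  77  86]
 [ 85  59  50  59  96 118 126 126 124 110  61  25  21  41  60  75]
 [ 62  28  21  33  66  87 101 102  96  83  49  20  15  26  36  58]
 [ 53  24   6  11  29  48  59  57  56  42  28  13  12  10  19  39]
 [ 69  45  21   3  10  22  28  32  23  15  10  11   6   7  17  18]
 [ 76  65  46  26  17  11  11  16  15  18   4   9  17  13   9  16]
 [ 78  75  63  37  18  12   7  14  13   8  13   8  19  17  14   9]
 [ 81  79  74  43  19  14   8  12   6  20   5  16  10  19  17  18]
 [ 79  79  71  36  13  13  10  14  18  16  11  13  16  10   8  16]]
0.2 [488.01699015 332.49342317  67.1654026 ] [337.24929612 117.5317838 ]
0 [487.535 332.68   62.   ] [336.93920413 118.74357934]
-0.1 [487.65579928 332.63323899  59.40433117] [336.84671677 119.43712135]
-0.2 [488.01699015 332.49342317  56.8345974 ] [336.79699619 120.18002205]
[ -62.51492194 -193.24682844   33.39459464]
```

View pics/c5.png

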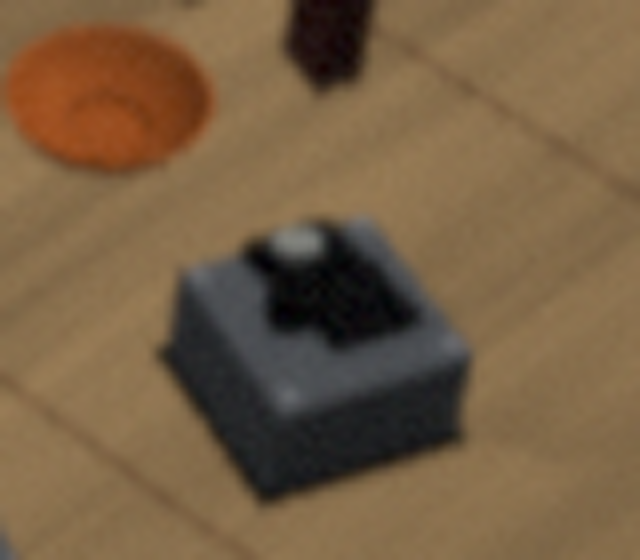

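The dot has moved to row ≈119.9, which matches the −0.2 rad prediction, so the rocker is fully on. Next is yellow.

```bash
python3 -m pendant '{"grip":[-1,-1,-1,-1,-1,-1,-1,-1,-1,-1,-1,-1],"linear":[[-4,-13,0],[-8,-25,0],[-9,-28,0],[-9,-28,0],[-9,-28,0],[-9,-28,0],[-8,-25,0],[-5,-13,0],[-1.5,-5,10],[0,0,20],[0,0,15],[0,0,5]],"angular":[[0,0,0],[0,0,0],[0,0,0],[0,0,0],[0,0,0],[0,0,0],[0,0,0],[0,0,0],[0,0,0],[0,0,0],[0,0,0],[0,0,0]]}'
python3 -m pendant '{"grip":[-1,-1,-1,-1,-1],"linear":[[0,0,0],[0,0,0],[0,0,0],[0,0,0],[0,0,0]],"angular":[[0,0,0],[0,0,0],[0,0,0],[0,0,0],[0,0,0]]}'
python3 - <<'E'
from h import *
print(delta([483.3,132,43])[0])
E
```

```text
t: 10.07
ee_pos: [481.4, 131.8, 60.9]
orientation: [-0.484, -3.1, 0.003]
ft_force: [-0.8, -0.0, -0.6]
width: 0.8
grasp_force: 0.0
t: 10.48
ee_pos: [484.1, 132.9, 64.5]
orientation: [0.484, 3.103, 0.001]
ft_force: [0.2, 1.0, 0.1]
width: 0.3
grasp_force: 0.0
[ 0.53764986 -1.07764019 21.51278281]
```

```bash
python3 -m pendant '{"grip":[-1,-1,-1,-1,-1,-1,-1,-1],"linear":[[0.5,-1,3],[0,0,5],[0,0,5],[0,0,4],[0,0,2],[0,0,1],[0,0,0],[0,0,0]],"angular":[[0,0,0],[0,0,0],[0,0,0],[0,0,0],[0,0,0],[0,0,0],[0,0,0],[0,0,0]]}' | grep -E "ee_pos|ft_f"
for i in 1 2 3 4; do python3 -m pendant '{"grip":[-1,-1,-1],"linear":[[0,0,0.7],[0,0,0.7],[0,0,0.6]],"angular":[[0,0,0],[0,0,0],[0,0,0]]}' | grep -E "ee_pos|ft_f"; done
```

```text
ee_pos: [482.9, 131.8, 43.8]
ft_force: [0.3, -0.1, 0.5]
ee_pos: [482.9, 131.8, 42.0]
ft_force: [0.0, -0.7, -0.8]
ee_pos: [482.8, 131.8, 39.8]
ft_force: [0.3, 0.2, 0.0]
ee_pos: [482.8, 131.8, 38.0]
ft_force: [-0.7, -0.1, 3.5]
ee_pos: [482.9, 131.8, 35.9]
ft_force: [0.2, 0.4, 3.6]
```

```bash
python3 -m pendant '{"grip":[-1,-1,-1],"linear":[[0,0,1],[0,0,1],[0,0,1]],"angular":[[0,0,0],[0,0,0],[0,0,0]]}' | grep -E "ee_pos|ft_f"
for i in 1 2 3 ; do python3 -m pendant '{"grip":[-1,-1],"linear":[[0,0,0.6],[0,0,0.6]],"angular":[[0,0,0],[0,0,0]]}' | grep -E "ee_pos|ft_f"; done
```

```text
ee_pos: [482.8, 131.8, 32.8]
ft_force: [0.2, 0.2, 3.3]
ee_pos: [482.9, 131.8, 32.3]
ft_force: [-5.1, -0.7, 22.0]
ee_pos: [483.0, 131.8, 32.2]
ft_force: [-9.2, -2.9, 36.6]
ee_pos: [483.0, 131.8, 32.0]
ft_force: [-13.8, -4.1, 50.5]
```

The plunger is at its stop: about 8 mm of travel at 3.5 N, then stiff. Now green.

```bash
python3 -m pendant '{"grip":[-1,-1,-1,-1,-1,-1,-1,-1],"linear":[[0,0,-3],[0,0,-10],[0,0,-20],[0,0,-25],[0,0,-20],[0,0,-10],[0,0,0],[0,0,0]],"angular":[[0,0,0],[0,0,0],[0,0,0],[0,0,0],[0,0,0],[0,0,0],[0,0,0],[0,0,0]]}' | grep ee_pos
python3 -m pendant '{"grip":[-1,-1,-1,-1,-1,-1,-1,-1,-1,-1,-1,-1],"linear":[[-8,-12,0],[-16,-24,0],[-18,-27,0],[-18,-27,0],[-18,-27,0],[-18,-27,0],[-17,-26,0],[-14,-22,0],[-7,-10,0],[-3,-4.5,0],[0,0,0],[0,0,0]],"angular":[[0,0,0],[0,0,0],[0,0,0],[0,0,0],[0,0,0],[0,0,0],[0,0,0],[0,0,0],[0,0,0],[0,0,0],[0,0,0],[0,0,0]]}'
python3 -m pendant '{"grip":[-1,-1,-1,-1],"linear":[[0,0,0],[0,0,0],[0,0,0],[0,0,0]],"angular":[[0,0,0],[0,0,0],[0,0,0],[0,0,0]]}'
python3 - <<'E'
from h import *
print(delta([551,-106.5,46])[0])
# yellow/green cap check in scene
im=ctrl.get_image("scene"); h,s,v=[c.astype(int) for c in cv2.split(cv2.cvtColor(im,cv2.COLOR_RGB2HSV))]
print(blob(im,(h>20)&(h<35)&(s>150)&(v>120),287,155), "was 285.9 154.1")
E
```

```text
ee_pos: [482.9, 131.8, 117.2]
t: 14.57
ee_pos: [549.6, -105.7, 116.5]
orientation: [-0.484, -3.102, -0.001]
ft_force: [-0.1, -0.5, 0.3]
width: 0.7
grasp_force: 0.0
t: 14.9
ee_pos: [550.3, -105.9, 117.4]
orientation: [0.483, 3.104, 0.0]
ft_force: [0.0, 0.6, -1.3]
width: 0.4
grasp_force: 0.0
[-0.83710937 -0.32331143 71.40323134]
(np.float64(285.82954545454544), np.float64(156.0568181818182), 88) was 285.9 154.1
```

Yellow's cap has dropped 1.96 px, which is about 8 mm, and it stayed down. Pressing green.

```bash
python3 -m pendant '{"grip":[-1,-1,-1,-1,-1,-1,-1,-1,-1,-1,-1],"linear":[[-0.8,-0.3,5],[0,0,12],[0,0,15],[0,0,15],[0,0,12],[0,0,8],[0,0,3],[0,0,1],[0,0,0],[0,0,0],[0,0,0]],"angular":[[0,0,0],[0,0,0],[0,0,0],[0,0,0],[0,0,0],[0,0,0],[0,0,0],[0,0,0],[0,0,0],[0,0,0],[0,0,0]]}' | grep -E "ee_pos|ft_f"
for i in 1 2 3; do python3 -m pendant '{"grip":[-1,-1,-1],"linear":[[0,0,1],[0,0,1],[0,0,1]],"angular":[[0,0,0],[0,0,0],[0,0,0]]}' | grep -E "ee_pos|ft_f"; done
```

```text
ee_pos: [551.6, -107.3, 47.0]
ft_force: [0.1, -0.1, -0.1]
ee_pos: [551.2, -107.2, 43.5]
ft_force: [-0.2, 0.3, 0.5]
ee_pos: [551.0, -107.2, 40.2]
ft_force: [-0.5, -0.2, 1.6]
ee_pos: [551.0, -107.2, 37.3]
ft_force: [-0.8, 0.4, 3.4]
```

```bash
python3 -m pendant '{"grip":[-1,-1,-1],"linear":[[0,0,1],[0,0,1],[0,0,0.6]],"angular":[[0,0,0],[0,0,0],[0,0,0]]}' | grep -E "ee_pos|ft_f"
for i in 1 2; do python3 -m pendant '{"grip":[-1,-1],"linear":[[0,0,0.6],[0,0,0]],"angular":[[0,0,0],[0,0,0]]}' | grep -E "ee_pos|ft_f"; done
```

```text
ee_pos: [551.0, -107.2, 34.7]
ft_force: [-1.0, 0.6, 4.3]
ee_pos: [551.0, -107.2, 34.5]
ft_force: [-2.2, 1.1, 7.3]
ee_pos: [551.1, -107.2, 34.4]
ft_force: [-3.1, 0.0, 12.4]
```

The force went well past 4.5 N with no further motion, so green is fully in. I'll hold briefly, release, and verify.

```bash
python3 -m pendant '{"grip":[-1,-1,-1,-1,-1,-1,-1,-1,-1,-1,-1,-1],"linear":[[0,0,0.4],[0,0,0],[0,0,-3],[0,0,-8],[0,0,-15],[0,0,-20],[0,0,-25],[0,0,-20],[0,0,-10],[0,0,0],[0,0,0],[0,0,0]],"angular":[[0,0,0],[0,0,0],[0,0,0],[0,0,0],[0,0,0],[0,0,0],[0,0,0],[0,0,0],[0,0,0],[0,0,0],[0,0,0],[0,0,0]]}'
python3 - <<'E'
from h import *
im=ctrl.get_image("scene"); h,s,v=[c.astype(int) for c in cv2.split(cv2.cvtColor(im,cv2.COLOR_RGB2HSV))]
print("yellow",blob(im,(h>20)&(h<35)&(s>150)&(v>120),287,155),"was 285.9 154.1")
print("green",blob(im,(h>50)&(h<90)&(s>110),235,220),"was 234.7 220.0")
print("red",blob(im,((h<8)|(h>172))&(s>150),160,273),"was 159.4 272.8")
cv2.imwrite("pics/end.png",im[:,:,::-1])
E
```

```text
t: 18.2
ee_pos: [550.2, -107.0, 132.9]
orientation: [-0.485, -3.102, -0.0]
ft_force: [-0.8, -0.2, -0.2]
width: 0.6
grasp_force: 0.0
yellow (np.float64(285.76404494382024), np.float64(156.04494382022472), 89) was 285.9 154.1
green (np.float64(234.67333333333335), np.float64(219.99333333333334), 150) was 234.7 220.0
red (np.float64(159.41176470588235), np.float64(272.86096256684493), 187) was 159.4 272.8
```

View pics/end.png

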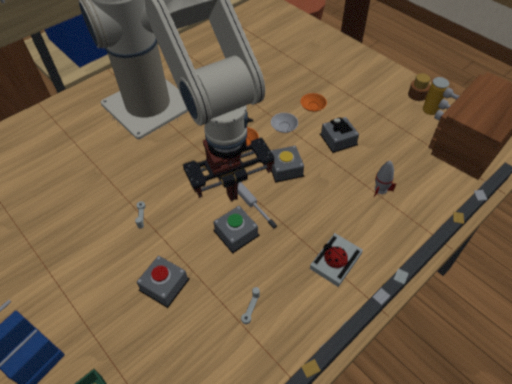

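The final view shows the rocker dot end down at (338,120), yellow down at (286,156), green back up at (235,220) and red unmoved at (159,273). All loose items are in place and the arm is clear.

```bash
python3 -c "
from workcell import ctrl
print(ctrl.close_job())"
```

```text
the job is handed in; nothing more can be done
None
```

The roller test is started and handed in at about 18 s: the rocker is fully on, the yellow plunger is down and stayed down, and green was pressed fully in and came back up. The red button and the loose items look unmoved in the final picture. Pressing yellow peaked at about 50 N at the wrist, through the fingertips.

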